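# Line up the tins at the bakery oven bench

### The arm

A 6-joint arm with a two-finger parallel gripper is mounted at the origin on the work surface. World frame = base frame: x ahead of the robot, y to its left, z up, the work surface at z = 0. Lengths are in m, angles in rad, forces in N, time in s.
With the tool pointing down it reaches from about 0.25 to 0.725 m from the base axis. Payload 4 kg.
Tool frame: the origin (TCP) lies at the very end of the fingers, on their centre line; the grasp point (between the pads) lies 19 mm behind it; z points along the fingers, y is the line along which they close (so a half turn about z gives the same grasp; the last joint's range is limited). The gripper opens to 85 mm and grips with 20 to 120 N. Pads are 22 mm wide; open, the fingers measure 114 mm over their backs; the gripper's body (76 mm by 85 mm) begins 54 mm behind the grasp point. The pads swing forward as they close: fully open they stand 13 mm farther back than shut.
Start: joints at [1.193, 0.241, 0.005, 1.335, 0, 1.571], TCP at [0.184, 0.465, 0.231] pointing down, gripper open.
Joint ranges: [-2.72, 2.72], [-1.05, 1.87], [-1.09, 1.28], [-1.99, 2.15], [-1.42, 1.44], [-3.14, 3.14]. Speed limits (rad/s): [2.79, 2.79, 3.14, 3.14, 3.14, 3.14].

### API

Orientations are given as a unit quaternion [x, y, z, w].
In Python, from workcell import telemetry, vision, workorder gives the robot as it stands.
- The arm moves only by the shell command python3 -m inch 'ROWS'. ROWS is JSON, a list of rows, each a list of 3 entries, a list of its own where there are three numbers: the turn, a rotation vector about the tool's x, y, z scaled (see below), then the shift along the tool's x, y, z scaled (see below), then the closure, from -1 (fully open) to 1 (shut). A call has 1 to 10 rows; each row shifts and turns the commanded pose from where the row before left it, along the tool's axes as they then stand; what a row does not reach is not made up. The controller multiplies each number of a shift by 0.3 m and each number of a turn by 360 degrees. A row lasts 1/12 s, in which the tool goes at most 41.7 mm and 7.16 degrees, less where a joint would pass 70% of its speed; a pose out of reach is approached as far as the arm can. A call with a number of a shift or a turn outside -1 to 1 is refused whole. A call with a gripper value outside its range is refused whole. The fingers move at their own pace and stop on an object; the grip force is fixed at half the most. Time passes only in rows, so rows that do not move let the fingers close. It gives the time, the measured TCP pose, the force, the opening and the grip force at its end, in the units of the state.
- telemetry.get_obs(): the state, without advancing time (a new reading comes with each control period).
- vision.camera(name): name is "scene" or "top"; returns a dict with "img" (420x560x3 uint8, red, green, blue), "fov_y" (degrees; the focal length in pixels is half the picture's height over the tangent of half this angle, whatever the lens; pixels are square), "cx", "cy" (the principal point, pixels), "D" ([k1, k2, p1, p2, k3] as OpenCV has them; the pictures are not rectified), "pose" (4x4, takes a point from camera to world coordinates). Camera axes: x right, y up, looking along -z (the intrinsics and any distortion apply to the point x, -y, -z); pixel columns grow to the right and rows downward; lengths in m; the calibration is good to about 2 mm. A picture is of the moment at which its call begins. There is no depth.
- workorder.job_done(): hands the job in; it is judged then, once.
The state is a dict: "clock": time; "joint_pos": joint angles; "joint_vel": joint speeds; "tau": joint torques, N m; "eef_pos": TCP position; "tool_rot": TCP orientation; "ft_force": force on the tool from outside, world axes, zero at the start; "ft_torque": the same for the moment, N m; "grip_width": finger opening in m; "grasp_force": force on a finger pad.
Only numpy, scipy, OpenCV 4.12 (cv2) and the standard library are available. Lean on these libraries where they do the work, as an engineer would, in place of code of your own. Each camera call takes 0.05 s, during which the arm holds its last target. There are 200 camera calls.

### The job

Line up the tins on the three wooden boards for the next bake, each standing upright and centred on its board, in order from the bench timer: the loaf tin, lengthwise along its board, on the board nearest the timer, the small square tin on the board farthest from the timer, and the tall round mould on the board between them. Cover the loaf tin with its flat lid, handle up, centred and square on the tin. Leave the timer, the flour shaker and the dough scraper where they are.

Things in the scene. Friction and masses are not known exactly. Their poses are not given: they have to be found in the camera images.
- loaf_tin: loose open rectangular tin of dark steel, 120 long x 62 wide x 55 high mm, walls and floor 4 mm with straight sides, each end with a 3 mm lip at the rim (over the lips 126 long); about 0.3 kg. Starts upright on the bench. Origin at the centre of its underside; x along its length, y across its width, z up.
- lid: loose flat lid of the loaf tin: dark steel plate 132 x 74 x 4 mm, on it a wooden bar handle on two posts: bar 60 long (along x), 14 wide, 10 high, its top 38 mm above the plate's underside, posts 12 wide. It just rests on the tin's rim, no locating edge; about 0.16 kg. Starts flat on the bench, handle up. Origin: centre of the plate's underside; x along its length, z up.
- round_mould: loose tall round open mould of pale aluminium, 54 mm across and 72 mm high, straight sides, 4 mm walls; about 0.15 kg. Starts upright on the bench. Origin at the centre of its underside, z up.
- square_tin: loose small square open tin of steel, 60 x 60 x 40 mm high, 4 mm walls, straight sides; about 0.16 kg. Starts upright on the bench. Origin at the centre of its underside; x and y along its sides, z up.
- board_a: one of three identical fixed plain wooden boards lying flat in a row from the robot's left to its right on the far side of the bench; 140 long x 100 wide x 10 thick, all in mm. Which letter lies left, in the middle or right changes. Origin at the centre of the underside (bench height); x along the 140 length, y along the 100 width, z up.
- board_b: one of three identical fixed plain wooden boards lying flat in a row from the robot's left to its right on the far side of the bench; 140 long x 100 wide x 10 thick, all in mm. Which letter lies left, in the middle or right changes. Origin at the centre of the underside (bench height); x along the 140 length, y along the 100 width, z up.
- board_c: one of three identical fixed plain wooden boards lying flat in a row from the robot's left to its right on the far side of the bench; 140 long x 100 wide x 10 thick, all in mm. Which letter lies left, in the middle or right changes. Origin at the centre of the underside (bench height); x along the 140 length, y along the 100 width, z up.
- timer: bystander and landmark: upright white bench timer with a round dial, 50 x 70 x 85 mm high with a 8 mm high button on top, standing at the left or the right end of the row of boards. Loose. Origin at the centre of its underside, dial towards its -x.
- shaker: bystander: round aluminium flour shaker, 68 mm across and 100 mm high, with a domed closed top, standing at the other end of the row of boards. Loose. Origin at the centre of its underside.
- scraper: bystander: flat dough scraper lying beyond the boards, a steel blade with a dark wooden grip, 88 x 120 x 20 mm. Loose. Origin near the centre of its underside.
Mind the look-alikes: they are no part of the job. Leave any purple look-alike of the square_tin alone.

How it is judged:
At the end, for the whole second after the job is handed in: Upright and within 15 mm of board centres: loaf tin nearest the timer (within 0.2 rad of its board's length), round mould in the middle, square tin farthest. Lid flat on the loaf tin's rim, within 10 mm and 0.15 rad. All released and at rest (((horizontal distance between loaf_tin and board_a below 0.015 m and angle between the x axis of loaf_tin and the x axis of board_a, either way round below 0.2 rad) or (horizontal distance between loaf_tin and board_b below 0.015 m and angle between the x axis of loaf_tin and the x axis of board_b, either way round below 0.2 rad) or (horizontal distance between loaf_tin and board_c below 0.015 m and angle between the x axis of loaf_tin and the x axis of board_c, either way round below 0.2 rad)) and height (world z) of loaf_tin between 0.005 and 0.016 m and angle between each of loaf_tin, round_mould, square_tin's own z axis and vertical below 0.08 rad and horizontal distance between loaf_tin and timer below 0.3 m and (horizontal distance between round_mould and board_a below 0.015 m or horizontal distance between round_mould and board_b below 0.015 m or horizontal distance between round_mould and board_c below 0.015 m) and height (world z) of round_mould between 0.005 and 0.016 m and horizontal distance between round_mould and timer between 0.3 and 0.5 m and (horizontal distance between square_tin and board_a below 0.015 m or horizontal distance between square_tin and board_b below 0.015 m or horizontal distance between square_tin and board_c below 0.015 m) and height (world z) of square_tin between 0.005 and 0.016 m and horizontal distance between square_tin and timer above 0.5 m and horizontal distance between lid and loaf_tin below 0.01 m and angle between the x axis of lid and the x axis of loaf_tin, either way round below 0.15 rad and height (world z) of lid between 0.059 and 0.071 m and angle between lid's own z axis and vertical below 0.06 rad and linear speed of each of loaf_tin, lid, round_mould, square_tin below 0.02 m/s and angular speed of each of loaf_tin, lid, round_mould, square_tin below 0.2 rad/s); the robot touches nothing.
It fails at once if the timer, shaker or scraper is shifted by more than 25 mm (distance of any of timer, shaker, scraper from where it was at the start of the episode above 0.025 m).
It fails at once if a tin, the mould or the lid is tipped over (angle between any of loaf_tin, lid, round_mould, square_tin's own z axis and vertical above 0.7 rad).
It also fails if it takes over 109 s, if anything falls off the work surface, if the arm or the gripper's body presses on something with over 40 N, if the wrist force passes 120 N, or if a joint passes its speed limit or range.

## Working session

There is one attempt and no reset: what is moved stays moved. The work goes in short steps, Python scripts to look and compute and a shell command to move; the robot and the scene stay as the last step left them, time stands still between calls to the robot, and variables do not carry over. Pictures are saved under pics/ and viewed, at most 14 in all, crops included, and the job is handed in when it is done.

```bash
mkdir -p pics; ls; python3 - <<'E'
from workcell import telemetry, vision
import cv2,numpy as np
o=telemetry.get_obs();print(o)
for n in("scene","top"):
    c=vision.camera(n);print(n,c["fov_y"],c["cx"],c["cy"],c["D"],np.round(c["pose"],4).tolist())
    cv2.imwrite(f"pics/{n}0.png",c["img"][:,:,::-1])
    np.save(f"pics/{n}0.npy",c["img"])
E
```

```text
pics
{'clock': 0.0, 'joint_pos': array([1.19301273e+00, 2.41431110e-01, 3.75184746e-03, 1.33518954e+00,
       6.41475987e-06, 1.57077446e+00]), 'joint_vel': array([ 0.00094847,  0.00098564,  0.00221315, -0.00044787, -0.00044932,
       -0.00057656]), 'tau': array([-2.07810353e-04, -3.72319221e+01,  2.52407598e+01,  1.69359462e-02,
        1.10232838e-04, -4.34739519e-06]), 'eef_pos': array([0.18420202, 0.46417143, 0.23041443]), 'tool_rot': array([ 1.87759686e-01,  9.82214450e-01, -1.01720314e-03, -1.97736627e-04]), 'ft_force': array([ 0.19820586, -0.26185861,  0.19625664]), 'ft_torque': array([-0.00667895,  0.02125466,  0.01813009]), 'grasp_force': 0.0, 'grip_width': 0.08572099366184396}
scene 49.20300873868288 286.5481894879988 212.794167070308 [-0.0901912  0.         0.         0.         0.       ] [[-0.7796, -0.4141, 0.4699, 1.0439], [0.6263, -0.5074, 0.5919, 0.6278], [-0.0067, 0.7557, 0.6549, 0.7293], [0.0, 0.0, 0.0, 1.0]]
top 55.42562527637687 277.0835089286773 210.9476160865423 [0.0005834 0.        0.        0.        0.       ] [[-0.0202, 0.994, -0.1072, 0.4223], [-0.9998, -0.0204, -0.0008, -0.0205], [-0.003, 0.1072, 0.9942, 1.13], [0.0, 0.0, 0.0, 1.0]]
```

View pics/top0.png

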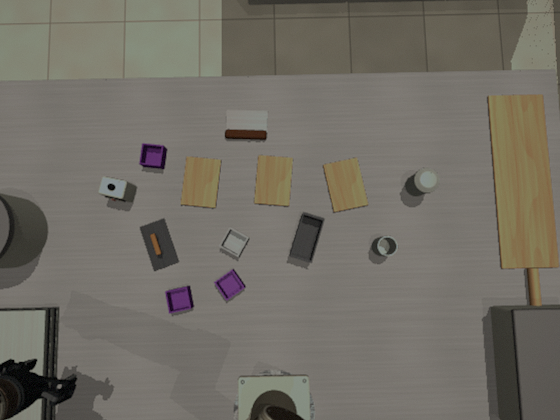

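View pics/scene0.png

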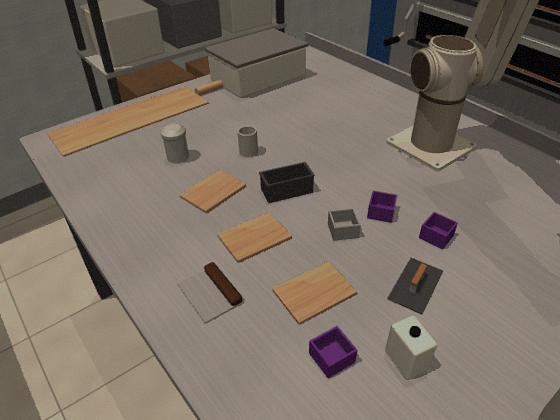

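```bash
python3 - <<'E'
import cv2
t=cv2.imread("pics/top0.png")[130:330,90:450]; s=cv2.imread("pics/scene0.png")[110:340,160:470]
cv2.imwrite("pics/topc.png",cv2.resize(t,None,fx=2.2,fy=2.2,interpolation=cv2.INTER_CUBIC))
cv2.imwrite("pics/scenec.png",cv2.resize(s,None,fx=2.5,fy=2.5,interpolation=cv2.INTER_CUBIC))
E
```

```text
(no output)
```

View pics/topc.png

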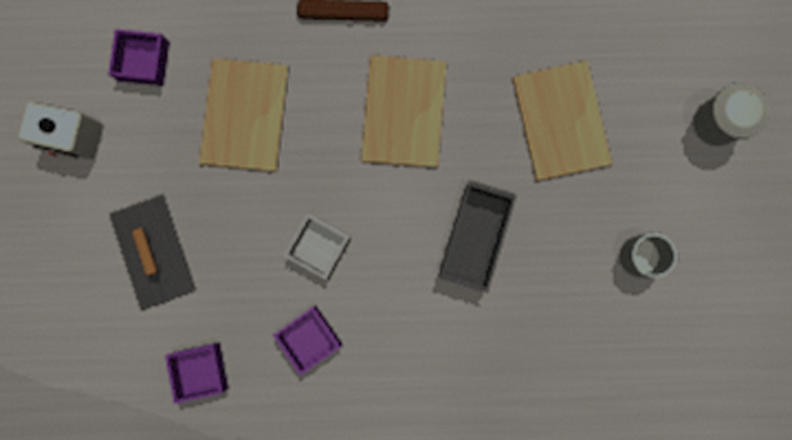

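View pics/scenec.png

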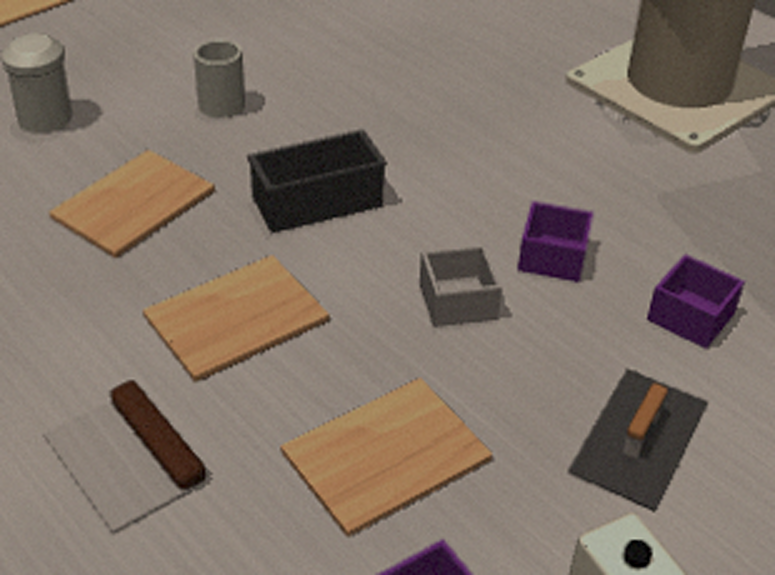

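```bash
cat > h.py <<'E'
import numpy as np,cv2
def K(c):
    f=c["img"].shape[0]/2/np.tan(np.radians(c["fov_y"]/2)); return np.array([[f,0,c["cx"]],[0,f,c["cy"]],[0,0,1]])
def rays(c,p):
    u=cv2.undistortPoints(np.array(p,float).reshape(-1,1,2),K(c),np.array(c["D"])).reshape(-1,2)
    P=np.array(c["pose"]); return P[:3,3],np.c_[u[:,0],-u[:,1],-np.ones(len(u))]@P[:3,:3].T
def plane(c,p,z):
    o,d=rays(c,p); return o+d*((z-o[2])/d[:,2])[:,None]
def tri(c1,p1,c2,p2):
    o1,d1=rays(c1,p1);o2,d2=rays(c2,p2);out=[]
    for a,b in zip(d1,d2):
        s=np.linalg.lstsq(np.c_[a,-b],o2-o1,rcond=None)[0]; q1=o1+a*s[0];q2=o2+b*s[1]
        out.append(np.r_[(q1+q2)/2,np.linalg.norm(q1-q2)])
    return np.array(out)
E
python3 - <<'E'
from h import *
from workcell import vision
T=vision.camera("top");S=vision.camera("scene")
tc=lambda p:(np.array(p,float)+.5)/2.2-.5+[90,130]
sc=lambda p:(np.array(p,float)+.5)/2.5-.5+[160,110]
np.set_printoptions(precision=4,suppress=True)
# order: +x+y,+x-y,-x-y,-x+y
Q={"loaf":([(470,183),(515,193),(486,290),(439,281)],[(272,187),(249,158),(365,132),(384,163)]),
"square":([(315,217),(350,237),(325,279),(287,249)],[(434,294),(421,252),(482,248),(501,289)]),
"mould":([(654,255)],[(219,53)]),
"bL":([(213,59),(288,66),(275,171),(201,163)],[(350,531),(283,450),(420,379),(492,456)]),
"bM":([(371,56),(447,60),(438,167),(361,162)],[(198,378),(145,314),(271,257),(329,319)]),
"bR":([(513,77),(585,62),(611,164),(538,180)],[(118,254),(52,215),(147,151),(214,187)]),
"lid":([(110,213),(164,196),(194,290),(145,309)],[(655,509),(570,472),(628,370),(707,403)]),
"bar":([(138,230),(151,274)],[(635,433),(658,388)])}
for n,(a,b) in Q.items():
    r=tri(T,tc(a),S,sc(b)); m=r.mean(0); s=""
    if len(r)==4:
        e=[(r[0]+r[1]-r[2]-r[3])[:2]/2,(r[0]+r[3]-r[1]-r[2])[:2]/2]
        s=[(round(np.linalg.norm(v),4),round(np.degrees(np.arctan2(v[1],v[0])),1)) for v in e]
    print(n,m,"z",r[:,2],s)
hsv=cv2.cvtColor(T["img"],cv2.COLOR_RGB2HSV);h,s,v=cv2.split(hsv)
wood=((h>8)&(h<28)&(s>80)&(v>110)).astype(np.uint8); dark=((v<75)&(s<70)).astype(np.uint8)
for nm,M,z in(("wood",wood,.01),("dark",dark,.0275)):
    M[:140]=0;M[330:]=0;M[:,:125]=0;M[:,400:]=0
    for c in cv2.findContours(M,cv2.RETR_EXTERNAL,cv2.CHAIN_APPROX_NONE)[0]:
        if cv2.contourArea(c)>300:
            q=plane(T,cv2.boxPoints(cv2.minAreaRect(c)),z);print(nm,q.mean(0),[round(np.linalg.norm(q[i]-q[i+1]),4) for i in(0,1)],[np.round(np.degrees(np.arctan2(*(q[i+1]-q[i])[1::-1])),1) for i in(0,1)])
print("timer,shaker tops, purple",plane(T,tc([(48,125),(740,108),(137,57)]),.09))
from workcell import telemetry
from scipy.spatial.transform import Rotation as R
print(R.from_quat(telemetry.get_obs()["tool_rot"]).as_matrix())
E
```

```text
loaf [ 0.4656 -0.0979  0.0549  0.0031] z [0.0568 0.0543 0.0554 0.0531] [(np.float64(0.1231), np.float64(-18.4)), (np.float64(0.0562), np.float64(75.5))]
square [0.4589 0.0977 0.0377 0.003 ] z [0.0332 0.0393 0.0374 0.0411] [(np.float64(0.0571), np.float64(-36.2)), (np.float64(0.0559), np.float64(57.7))]
mould [ 0.4384 -0.3075  0.0707  0.0005] z [0.0707] 
bL [0.6315 0.1965 0.0066 0.0012] z [0.0079 0.0041 0.0085 0.006 ] [(np.float64(0.1376), np.float64(-6.6)), (np.float64(0.0975), np.float64(83.5))]
bM [ 0.6319 -0.0108  0.0053  0.0025] z [0.0063 0.0049 0.0067 0.0034] [(np.float64(0.1384), np.float64(-5.6)), (np.float64(0.0993), np.float64(85.2))]
bR [ 0.6152 -0.2143  0.0071  0.0014] z [0.0071 0.0059 0.0086 0.0066] [(np.float64(0.137), np.float64(11.9)), (np.float64(0.0972), np.float64(101.6))]
lid [0.4564 0.3143 0.002  0.0016] z [ 0.0035 -0.      0.0044  0.0001] [(np.float64(0.1296), np.float64(19.2)), (np.float64(0.0705), np.float64(108.7))]
bar [0.4562 0.3145 0.0342 0.0016] z [0.0342 0.0342] 
wood [ 0.616  -0.2145  0.01  ] [np.float64(0.0982), np.float64(0.1387)] [np.float64(-78.0), np.float64(-169.6)]
wood [0.632  0.1962 0.01  ] [np.float64(0.138), np.float64(0.0997)] [np.float64(-6.4), np.float64(-98.0)]
wood [ 0.6321 -0.01    0.01  ] [np.float64(0.1371), np.float64(0.0989)] [np.float64(-5.3), np.float64(-95.9)]
dark [0.4561 0.3079 0.0275] [np.float64(0.0711), np.float64(0.1289)] [np.float64(-72.5), np.float64(-161.2)]
dark [ 0.4678 -0.0978  0.0275] [np.float64(0.1269), np.float64(0.0646)] [np.float64(-18.1), np.float64(-108.0)]
timer,shaker tops, purple [[ 0.6082  0.4155  0.09  ]
 [ 0.6116 -0.414   0.09  ]
 [ 0.6892  0.3099  0.09  ]]
[[-0.9295  0.3688 -0.0005]
 [ 0.3688  0.9295 -0.0012]
 [ 0.     -0.0013 -1.    ]]
```

```bash
cat > plan.py <<'E'
# usage: plan.py x,y,z,yawdeg[,grip] ...  prints per leg the per-row turn and shift (turn first in same rows is avoided)
import sys; from h import *
from workcell import telemetry
from scipy.spatial.transform import Rotation as R
o=telemetry.get_obs();p=o["eef_pos"];M=R.from_quat(o["tool_rot"]).as_matrix()
print("t",o["clock"],"p",np.round(p,4),"yaw",np.round(np.degrees(np.arctan2(M[1,1],M[0,1])),2),"tilt",np.round(M[:,2],4),"w",round(o["grip_width"],4),"q",np.round(o["joint_pos"],2))
for a in sys.argv[1:]:
    x,y,z,w=map(float,a.split(","));w=np.radians(w)
    N=np.array([[-np.sin(w),np.cos(w),0],[np.cos(w),np.sin(w),0],[0,0,-1]])
    t=R.from_matrix(M.T@N).as_rotvec(degrees=True)/360;s=N.T@(np.array([x,y,z])-p)/.3
    nt=int(np.ceil(np.abs(t).max()/.0195));ns=int(np.ceil(np.linalg.norm(s)/.135))
    print(a,"turn",nt,"x",np.round(t/max(nt,1),4).tolist()," shift",ns,"x",np.round(s/max(ns,1),4).tolist()); p=np.array([x,y,z]);M=N
E
python3 plan.py .467,-.098,.15,71.9 .467,-.098,.014,71.9
```

```text
t 0.2 p [0.1843 0.4644 0.2307] yaw 68.36 tilt [-5.0e-04 -1.2e-03 -1.0e+00] w 0.0858 q [1.19 0.24 0.   1.34 0.   1.57]
.467,-.098,.15,71.9 turn 1 x [-0.0002, -0.0, -0.0098]  shift 16 x [-0.0924, -0.0931, 0.0168]
.467,-.098,.014,71.9 turn 0 x [0.0, 0.0, 0.0]  shift 4 x [0.0, 0.0, 0.1133]
```

```bash
python3 -m inch '[[[0,0,-0.0098],[0,0,0],-1],[[0,0,0],[-0.092,-0.093,0.017],-1],[[0,0,0],[-0.092,-0.093,0.017],-1],[[0,0,0],[-0.092,-0.093,0.017],-1],[[0,0,0],[-0.092,-0.093,0.017],-1],[[0,0,0],[-0.092,-0.093,0.017],-1],[[0,0,0],[-0.092,-0.093,0.017],-1],[[0,0,0],[-0.092,-0.093,0.017],-1],[[0,0,0],[-0.092,-0.093,0.017],-1]]'
python3 -m inch '[[[0,0,0],[-0.092,-0.093,0.017],-1],[[0,0,0],[-0.092,-0.093,0.017],-1],[[0,0,0],[-0.092,-0.093,0.017],-1],[[0,0,0],[-0.092,-0.093,0.017],-1],[[0,0,0],[-0.092,-0.093,0.017],-1],[[0,0,0],[-0.092,-0.093,0.017],-1],[[0,0,0],[-0.092,-0.093,0.017],-1],[[0,0,0],[-0.092,-0.093,0.017],-1],[[0,0,0],[0,0,0],-1],[[0,0,0],[0,0,0],-1]]'
python3 plan.py .467,-.098,.014,71.9
```

```text
clock: 0.95
eef_pos: [0.3252, 0.1822, 0.1904]
tool_rot: [0.157, 0.988, 0.0, 0.0]
ft_force: [1.4, 0.0, 0.3]
grip_width: 0.0854
grasp_force: 0.0
clock: 1.78
eef_pos: [0.4653, -0.0985, 0.1488]
tool_rot: [0.159, 0.987, 0.0, -0.001]
ft_force: [-1.2, 0.5, 0.5]
grip_width: 0.0852
grasp_force: 0.0
t 1.7833 p [ 0.4653 -0.0985  0.1488] yaw 71.65 tilt [-1.6e-03  5.0e-04 -1.0e+00] w 0.0852 q [-0.21  0.25 -0.21  1.12  0.    0.11]
.467,-.098,.014,71.9 turn 1 x [0.0, -0.0003, -0.0007]  shift 4 x [-0.0012, 0.0009, 0.1124]
```

```bash
python3 -m inch '[[[0,0,0],[-0.001,0,0.112],-1],[[0,0,0],[-0.001,0,0.112],-1],[[0,0,0],[-0.001,0,0.112],-1],[[0,0,0],[-0.001,0,0.08],-1],[[0,0,0],[0,0,0.032],-1],[[0,0,0],[0,0,0],0.6],[[0,0,0],[0,0,0],1],[[0,0,0],[0,0,0],1],[[0,0,0],[0,0,0],1],[[0,0,0],[0,0,0],1]]'
python3 -m inch '[[[0,0,0],[0,0,0],1],[[0,0,0],[0,0,0],1],[[0,0,0],[0,0,0],1],[[0,0,0],[0,0,-0.03],1],[[0,0,0],[0,0,-0.1],1],[[0,0,0],[0,0,-0.1],1],[[0,0,0],[0,0,-0.1],1],[[0,0,0],[0,0,-0.1],1],[[0,0,0],[0,0,0],1]]'
python3 plan.py .632,.196,.12,83.5 .632,.196,.024,83.5
```

```text
clock: 2.62
eef_pos: [0.4675, -0.0972, 0.0166]
tool_rot: [0.157, 0.988, 0.0, 0.001]
ft_force: [1.8, 0.5, -0.9]
grip_width: 0.061
grasp_force: 66.9
clock: 3.37
eef_pos: [0.4701, -0.0982, 0.1505]
tool_rot: [0.158, 0.987, -0.0, 0.005]
ft_force: [1.7, 0.5, -2.5]
grip_width: 0.0613
grasp_force: 67.1
t 3.3667 p [ 0.4701 -0.0982  0.1505] yaw 71.87 tilt [ 0.0105 -0.0024 -0.9999] w 0.0613 q [-0.21  0.25 -0.21  1.11 -0.    0.11]
.632,.196,.12,83.5 turn 2 x [-0.0, 0.0009, -0.0162]  shift 9 x [-0.0472, 0.115, 0.0113]
.632,.196,.024,83.5 turn 0 x [0.0, 0.0, 0.0]  shift 3 x [0.0, 0.0, 0.1067]
```

```bash
python3 -m inch '[[[0,0,-0.0162],[0,0,0],1],[[0,0,-0.0162],[0,0,0],1],[[0,0,0],[-0.047,0.115,0],1],[[0,0,0],[-0.047,0.115,0],1],[[0,0,0],[-0.047,0.115,0],1],[[0,0,0],[-0.047,0.115,0],1],[[0,0,0],[-0.047,0.115,0],1],[[0,0,0],[-0.047,0.115,0],1],[[0,0,0],[-0.047,0.115,0],1],[[0,0,0],[-0.047,0.115,0],1]]'
python3 -m inch '[[[0,0,0],[-0.047,0.115,0.02],1],[[0,0,0],[0,0,0.08],1],[[0,0,0],[0,0,0.08],1],[[0,0,0],[0,0,0.08],1],[[0,0,0],[0,0,0.08],1],[[0,0,0],[0,0,0],1],[[0,0,0],[0,0,0],1],[[0,0,0],[0,0,0],1]]'
python3 plan.py .632,.196,.028,83.5
python3 - <<'E'
from h import *
from workcell import vision
T=vision.camera("top");S=vision.camera("scene")
a=cv2.resize(T["img"][130:250,130:270],None,fx=3,fy=3,interpolation=2);b=cv2.resize(S["img"][190:340,240:380],None,fx=2.4,fy=2.4,interpolation=2)
cv2.imwrite("pics/p1.png",np.hstack([a,b])[:,:,::-1])
E
```

```text
clock: 4.2
eef_pos: [0.6092, 0.1657, 0.1429]
tool_rot: [0.056, 0.998, -0.001, -0.001]
ft_force: [0.8, 0.2, -3.1]
grip_width: 0.0613
grasp_force: 67.2
clock: 4.87
eef_pos: [0.6278, 0.197, 0.043]
tool_rot: [0.056, 0.998, 0.0, 0.0]
ft_force: [0.1, -0.4, -1.7]
grip_width: 0.0611
grasp_force: 67.1
t 4.8667 p [0.6278 0.197  0.043 ] yaw 83.54 tilt [ 4.e-04  1.e-04 -1.e+00] w 0.0611 q [ 0.3   0.68  0.19  1.08 -0.    0.42]
.632,.196,.028,83.5 turn 1 x [0.0, 0.0001, 0.0001]  shift 1 x [-0.0142, -0.0018, 0.0499]
```

View pics/p1.png

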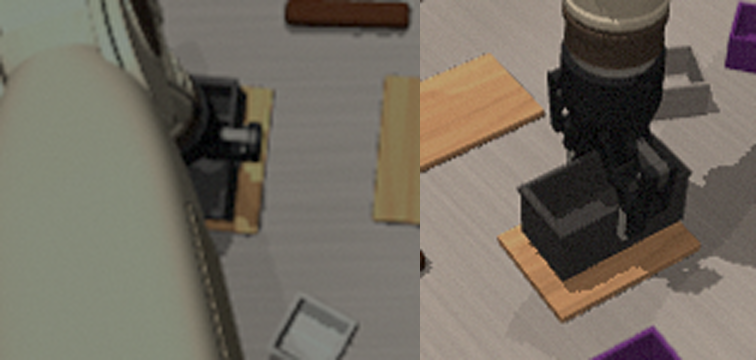

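```bash
python3 -m inch '[[[0,0,0],[-0.014,-0.002,0.03],1],[[0,0,0],[0,0,0.012],1],[[0,0,0],[0,0,0],1],[[0,0,0],[0,0,0],1]]'
python3 -m inch '[[[0,0,0],[0,0,0.006],1],[[0,0,0],[0,0,0],1],[[0,0,0],[0,0,0],1]]'
python3 -m inch '[[[0,0,0],[0,0,0.005],1],[[0,0,0],[0,0,0],1],[[0,0,0],[0,0,0],1]]'
```

```text
clock: 5.3
eef_pos: [0.6312, 0.1957, 0.0294]
tool_rot: [0.056, 0.998, -0.0, -0.0]
ft_force: [-0.7, 0.3, -2.8]
grip_width: 0.0614
grasp_force: 67.3
clock: 5.55
eef_pos: [0.6315, 0.196, 0.0279]
tool_rot: [0.056, 0.998, -0.0, -0.0]
ft_force: [0.3, 0.2, -2.5]
grip_width: 0.0616
grasp_force: 67.3
clock: 5.8
eef_pos: [0.6317, 0.1961, 0.0266]
tool_rot: [0.056, 0.998, 0.0, 0.0]
ft_force: [-0.1, 0.4, -2.1]
grip_width: 0.061
grasp_force: 67.3
```

```bash
python3 -m inch '[[[0,0,0],[0,0,0.005],1],[[0,0,0],[0,0,0],1],[[0,0,0],[0,0,0],1]]'
python3 -m inch '[[[0,0,0],[0,0,0.005],1],[[0,0,0],[0,0,0],1],[[0,0,0],[0,0,0],1]]'
```

```text
clock: 6.05
eef_pos: [0.6318, 0.1961, 0.0266]
tool_rot: [0.056, 0.998, 0.0, 0.001]
ft_force: [-2.4, -1.3, 4.8]
grip_width: 0.0613
grasp_force: 68.0
clock: 6.3
eef_pos: [0.6318, 0.1961, 0.0265]
tool_rot: [0.056, 0.998, 0.0, 0.001]
ft_force: [-4.6, -1.3, 11.3]
grip_width: 0.0613
grasp_force: 69.0
```

```bash
python3 -m inch '[[[0,0,0],[0,0,-0.008],1],[[0,0,0],[0,0,0],-1],[[0,0,0],[0,0,0],-1],[[0,0,0],[0,0,0],-1],[[0,0,0],[0,0,0],-1],[[0,0,0],[0,0,-0.05],-1],[[0,0,0],[0,0,-0.1],-1],[[0,0,0],[0,0,-0.13],-1],[[0,0,0],[0,0,-0.13],-1],[[0,0,0],[0,0,0],-1]]'
python3 plan.py .438,-.3075,.150,83.5 .438,-.3075,.03,83.5
```

```text
clock: 7.13
eef_pos: [0.6364, 0.1974, 0.1585]
tool_rot: [0.056, 0.998, 0.003, 0.007]
ft_force: [1.5, 0.6, 2.0]
grip_width: 0.085
grasp_force: 0.0
t 7.1333 p [0.6364 0.1974 0.1585] yaw 83.55 tilt [ 0.0151  0.0047 -0.9999] w 0.085 q [ 0.3   0.6   0.36  1.32 -0.    0.41]
.438,-.3075,.150,83.5 turn 1 x [0.001, 0.0023, 0.0001]  shift 14 x [0.0333, -0.1248, 0.002]
.438,-.3075,.03,83.5 turn 0 x [0.0, 0.0, 0.0]  shift 3 x [0.0, 0.0, 0.1333]
```

```bash
python3 -m inch '[[[0,0,0],[0.033,-0.125,0],-1],[[0,0,0],[0.033,-0.125,0],-1],[[0,0,0],[0.033,-0.125,0],-1],[[0,0,0],[0.033,-0.125,0],-1],[[0,0,0],[0.033,-0.125,0],-1],[[0,0,0],[0.033,-0.125,0],-1],[[0,0,0],[0.033,-0.125,0],-1],[[0,0,0],[0.033,-0.125,0],-1],[[0,0,0],[0.033,-0.125,0],-1],[[0,0,0],[0.033,-0.125,0],-1]]'
python3 -m inch '[[[0,0,0],[0.033,-0.125,0],-1],[[0,0,0],[0.033,-0.125,0],-1],[[0,0,0],[0.033,-0.125,0],-1],[[0,0,0],[0.033,-0.125,0],-1],[[0,0,0],[0,0,0],-1],[[0,0,0],[0,0,0],-1]]'
python3 plan.py .438,-.3075,.03,83.5
python3 - <<'E'
from h import *
from workcell import vision
T=vision.camera("top")
cv2.imwrite("pics/p2.png",cv2.resize(T["img"][130:280,130:430],None,fx=2.6,fy=2.6,interpolation=2)[:,:,::-1])
E
```

```text
clock: 7.97
eef_pos: [0.4902, -0.1671, 0.1488]
tool_rot: [0.056, 0.998, -0.0, 0.0]
ft_force: [1.3, -1.1, 0.4]
grip_width: 0.0856
grasp_force: 0.0
clock: 8.47
eef_pos: [0.4339, -0.312, 0.1485]
tool_rot: [0.059, 0.998, 0.0, 0.0]
ft_force: [0.1, 0.2, 0.1]
grip_width: 0.0857
grasp_force: 0.0
t 8.4667 p [ 0.4339 -0.312   0.1485] yaw 83.28 tilt [ 2.e-04  2.e-04 -1.e+00] w 0.0857 q [-0.62  0.36 -0.05  1.16  0.   -0.51]
.438,-.3075,.03,83.5 turn 1 x [0.0, 0.0, -0.0006]  shift 3 x [-0.004, 0.0055, 0.1317]
```

View pics/p2.png

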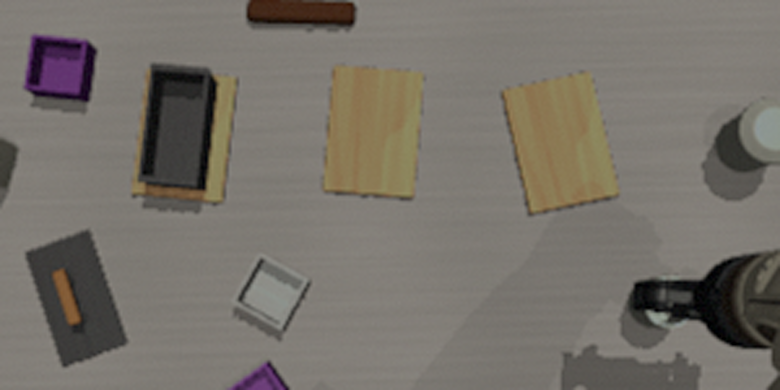

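```bash
python3 -m inch '[[[0,0,0],[-0.012,0.017,0.1],-1],[[0,0,0],[0,0,0.13],-1],[[0,0,0],[0,0,0.11],-1],[[0,0,0],[0,0,0.052],-1],[[0,0,0],[0,0,0],-1],[[0,0,0],[0,0,0],0.6],[[0,0,0],[0,0,0],1],[[0,0,0],[0,0,0],1],[[0,0,0],[0,0,0],1],[[0,0,0],[0,0,0],1]]'
python3 -m inch '[[[0,0,0],[0,0,0],1],[[0,0,0],[0,0,0],1],[[0,0,0],[0,0,0],1]]'
python3 -m inch '[[[0,0,0],[0,0,-0.03],1],[[0,0,0],[0,0,-0.1],1],[[0,0,0],[0,0,-0.1],1],[[0,0,0],[0,0,-0.13],1],[[0,0,0],[0,0,0],1],[[0,0,0],[0,0,0],1]]'
python3 plan.py .632,-.010,.135,83.5 .632,-.01,.04,83.5
python3 - <<'E'
from h import *
from workcell import vision
T=vision.camera("top")
hsv=cv2.cvtColor(T["img"],cv2.COLOR_RGB2HSV);h,s,v=cv2.split(hsv)
print(T["img"][243,235],T["img"][243,270])
M=((v<75)&(s<90)).astype(np.uint8);M[:145]=0;M[280:]=0;M[:,:140]=0;M[:,225:]=0
for c in cv2.findContours(M,cv2.RETR_EXTERNAL,cv2.CHAIN_APPROX_NONE)[0]:
    if cv2.contourArea(c)>300:
        q=plane(T,cv2.boxPoints(cv2.minAreaRect(c)),.0375);print(q.mean(0),[round(np.linalg.norm(q[i]-q[i+1]),4) for i in(0,1)],[np.round(np.degrees(np.arctan2(*(q[i+1]-q[i])[1::-1])),1) for i in(0,1)])
E
```

```text
clock: 9.35
eef_pos: [0.441, -0.3064, 0.0336]
tool_rot: [0.056, 0.998, -0.001, 0.002]
ft_force: [0.4, -0.1, 7.4]
grip_width: 0.0521
grasp_force: 63.6
clock: 9.6
eef_pos: [0.441, -0.3064, 0.0336]
tool_rot: [0.056, 0.998, -0.001, 0.003]
ft_force: [0.7, -0.1, 5.8]
grip_width: 0.0517
grasp_force: 63.6
clock: 10.1
eef_pos: [0.4406, -0.3067, 0.1425]
tool_rot: [0.056, 0.998, -0.002, 0.003]
ft_force: [0.2, 0.8, -3.4]
grip_width: 0.0522
grasp_force: 63.5
t 10.1 p [ 0.4406 -0.3067  0.1425] yaw 83.53 tilt [ 0.0054 -0.0037 -1.    ] w 0.0522 q [-0.61  0.36 -0.07  1.14 -0.   -0.5 ]
.632,-.010,.135,83.5 turn 1 x [-0.0005, 0.0009, 0.0001]  shift 9 x [-0.058, 0.1172, 0.0028]
.632,-.01,.04,83.5 turn 0 x [0.0, 0.0, 0.0]  shift 3 x [0.0, 0.0, 0.1056]
[141 146 140] [129 125 119]
[0.45542391 0.30479716 0.0375    ] [np.float64(0.0705), np.float64(0.1269)] [np.float64(-72.5), np.float64(-161.2)]
[0.6358502  0.19755645 0.0375    ] [np.float64(0.1295), np.float64(0.0717)] [np.float64(-6.3), np.float64(-97.9)]
```

```bash
python3 -m inch '[[[0,0,0],[-0.058,0.117,0],1],[[0,0,0],[-0.058,0.117,0],1],[[0,0,0],[-0.058,0.117,0],1],[[0,0,0],[-0.058,0.117,0],1],[[0,0,0],[-0.058,0.117,0],1],[[0,0,0],[-0.058,0.117,0],1],[[0,0,0],[-0.058,0.117,0],1],[[0,0,0],[-0.058,0.117,0],1],[[0,0,0],[-0.058,0.117,0],1],[[0,0,0],[0,0,0.1],1]]'
python3 -m inch '[[[0,0,0],[0,0,0.1],1],[[0,0,0],[0,0,0.08],1],[[0,0,0],[0,0,0],1],[[0,0,0],[0,0,0],1],[[0,0,0],[0,0,0],1]]'
python3 plan.py .632,-.01,.0436,83.5
```

```text
clock: 10.98
eef_pos: [0.6373, -0.0022, 0.1132]
tool_rot: [0.052, 0.999, 0.002, 0.006]
ft_force: [3.6, -1.7, -0.2]
grip_width: 0.0517
grasp_force: 63.9
clock: 11.4
eef_pos: [0.6301, -0.0094, 0.0554]
tool_rot: [0.056, 0.998, -0.0, -0.0]
ft_force: [0.4, -0.3, -1.7]
grip_width: 0.0522
grasp_force: 63.7
t 11.4 p [ 0.6301 -0.0094  0.0554] yaw 83.53 tilt [-4.e-04  0.e+00 -1.e+00] w 0.0522 q [-0.01  0.61  0.11  1.06 -0.    0.1 ]
.632,-.01,.0436,83.5 turn 1 x [-0.0, -0.0001, 0.0001]  shift 1 x [-0.0065, -0.0013, 0.0395]
```

```bash
python3 -m inch '[[[0,0,0],[-0.006,-0.001,0.025],1],[[0,0,0],[0,0,0.01],1],[[0,0,0],[0,0,0],1],[[0,0,0],[0,0,0],1]]'
python3 -m inch '[[[0,0,0],[0,0,0.006],1],[[0,0,0],[0,0,0],1],[[0,0,0],[0,0,0],1]]'
python3 -m inch '[[[0,0,0],[0,0,0.005],1],[[0,0,0],[0,0,0],1],[[0,0,0],[0,0,0],1]]'
```

```text
clock: 11.73
eef_pos: [0.6321, -0.0099, 0.0453]
tool_rot: [0.056, 0.998, 0.0, 0.0]
ft_force: [-0.1, 0.2, -1.1]
grip_width: 0.0523
grasp_force: 63.7
clock: 11.98
eef_pos: [0.6324, -0.0098, 0.0437]
tool_rot: [0.056, 0.998, -0.0, 0.001]
ft_force: [0.4, 0.1, 1.3]
grip_width: 0.052
grasp_force: 63.8
clock: 12.23
eef_pos: [0.6324, -0.0097, 0.0436]
tool_rot: [0.056, 0.998, -0.0, 0.001]
ft_force: [-2.8, 0.4, 9.1]
grip_width: 0.0519
grasp_force: 64.8
```

```bash
python3 -m inch '[[[0,0,0],[0,0,-0.006],1],[[0,0,0],[0,0,0],-1],[[0,0,0],[0,0,0],-1],[[0,0,0],[0,0,0],-1],[[0,0,0],[0,0,0],-1],[[0,0,0],[0,0,-0.05],-1],[[0,0,0],[0,0,-0.1],-1],[[0,0,0],[0,0,-0.13],-1],[[0,0,0],[0,0,-0.1],-1],[[0,0,0],[0,0,0],-1]]'
python3 plan.py .459,.098,.13,56 .459,.098,.012,56
```

```text
clock: 13.07
eef_pos: [0.6362, -0.0097, 0.1652]
tool_rot: [0.056, 0.998, 0.0, 0.007]
ft_force: [1.3, -0.1, 0.9]
grip_width: 0.0853
grasp_force: 0.0
t 13.0667 p [ 0.6362 -0.0097  0.1652] yaw 83.54 tilt [ 1.340e-02 -2.000e-04 -9.999e-01] w 0.0853 q [-0.02  0.53  0.27  1.29  0.    0.1 ]
.459,.098,.13,56 turn 4 x [0.0002, 0.0005, 0.0191]  shift 6 x [0.1151, -0.0054, 0.0196]
.459,.098,.012,56 turn 0 x [0.0, 0.0, 0.0]  shift 3 x [0.0, 0.0, 0.1311]
```

```bash
python3 -m inch '[[[0,0,0.019],[0,0,0],-1],[[0,0,0.019],[0,0,0],-1],[[0,0,0.019],[0,0,0],-1],[[0,0,0.019],[0,0,0],-1],[[0,0,0],[0.115,-0.005,0],-1],[[0,0,0],[0.115,-0.005,0],-1],[[0,0,0],[0.115,-0.005,0.02],-1],[[0,0,0],[0.115,-0.005,0.02],-1],[[0,0,0],[0.115,-0.005,0.04],-1],[[0,0,0],[0.1,-0.005,0.04],-1]]'
python3 -m inch '[[[0,0,0],[0,0,0],-1],[[0,0,0],[0,0,0],-1]]'
python3 plan.py .459,.098,.012,56
```

```text
clock: 13.9
eef_pos: [0.4569, 0.0964, 0.1209]
tool_rot: [0.291, 0.957, 0.0, 0.0]
ft_force: [0.3, 0.4, 0.6]
grip_width: 0.0854
grasp_force: 0.0
clock: 14.07
eef_pos: [0.4564, 0.096, 0.1204]
tool_rot: [0.29, 0.957, -0.001, -0.001]
ft_force: [0.2, -0.3, 0.4]
grip_width: 0.0855
grasp_force: 0.0
t 14.0667 p [0.4564 0.096  0.1204] yaw 56.32 tilt [-2.5e-03 -7.0e-04 -1.0e+00] w 0.0855 q [ 0.21  0.26 -0.27  1.04 -0.    0.8 ]
.459,.098,.012,56 turn 1 x [-0.0003, -0.0003, 0.0009]  shift 3 x [-0.0012, 0.0035, 0.1204]
```

```bash
python3 -m inch '[[[0,0,0.001],[-0.004,0.010,0.11],-1],[[0,0,0],[0,0,0.12],-1],[[0,0,0],[0,0,0.1],-1],[[0,0,0],[0,0,0.038],-1],[[0,0,0],[0,0,0],-1],[[0,0,0],[0,0,0],0.6],[[0,0,0],[0,0,0],1],[[0,0,0],[0,0,0],1],[[0,0,0],[0,0,0],1],[[0,0,0],[0,0,0],1]]'
python3 -m inch '[[[0,0,0],[0,0,0],1],[[0,0,0],[0,0,0],1],[[0,0,0],[0,0,0],1]]'
python3 -m inch '[[[0,0,0],[0,0,-0.03],1],[[0,0,0],[0,0,-0.1],1],[[0,0,0],[0,0,-0.13],1],[[0,0,0],[0,0,-0.13],1],[[0,0,0],[0,0,-0.13],1],[[0,0,0],[0,0,0],1],[[0,0,0],[0,0,0],1]]'
python3 plan.py .616,-.2145,.16,56 .616,-.2145,.03,56
```

```text
clock: 14.9
eef_pos: [0.4638, 0.0975, 0.0128]
tool_rot: [0.294, 0.956, 0.001, 0.003]
ft_force: [1.3, -0.9, 7.0]
grip_width: 0.0596
grasp_force: 64.2
clock: 15.15
eef_pos: [0.4638, 0.0975, 0.0128]
tool_rot: [0.294, 0.956, 0.001, 0.003]
ft_force: [0.2, -1.1, 6.7]
grip_width: 0.0594
grasp_force: 64.2
clock: 15.73
eef_pos: [0.463, 0.0979, 0.1699]
tool_rot: [0.294, 0.956, 0.002, 0.003]
ft_force: [0.1, -0.3, -1.1]
grip_width: 0.0597
grasp_force: 64.3
t 15.7333 p [0.463  0.0979 0.1699] yaw 55.83 tilt [ 0.0063  0.0016 -1.    ] w 0.0597 q [ 0.21  0.22 -0.19  1.16  0.    0.8 ]
.616,-.2145,.16,56 turn 1 x [0.0008, 0.0007, -0.0005]  shift 9 x [-0.1117, -0.0642, 0.0037]
.616,-.2145,.03,56 turn 0 x [0.0, 0.0, 0.0]  shift 4 x [0.0, 0.0, 0.1083]
```

```bash
python3 -m inch '[[[0,0,0],[-0.112,-0.064,0],1],[[0,0,0],[-0.112,-0.064,0],1],[[0,0,0],[-0.112,-0.064,0],1],[[0,0,0],[-0.112,-0.064,0],1],[[0,0,0],[-0.112,-0.064,0],1],[[0,0,0],[-0.112,-0.064,0],1],[[0,0,0],[-0.112,-0.064,0],1],[[0,0,0],[-0.112,-0.064,0],1],[[0,0,0],[-0.112,-0.064,0],1],[[0,0,0],[0,0,0.1],1]]'
python3 -m inch '[[[0,0,0],[0,0,0.13],1],[[0,0,0],[0,0,0.12],1],[[0,0,0],[0,0,0.08],1],[[0,0,0],[0,0,0],1],[[0,0,0],[0,0,0],1],[[0,0,0],[0,0,0],1]]'
python3 plan.py .616,-.2145,.0228,56
```

```text
clock: 16.57
eef_pos: [0.6207, -0.224, 0.141]
tool_rot: [0.297, 0.955, -0.002, 0.008]
ft_force: [3.9, -0.7, -0.4]
grip_width: 0.0593
grasp_force: 64.3
clock: 17.07
eef_pos: [0.6148, -0.2155, 0.0384]
tool_rot: [0.294, 0.956, 0.0, 0.0]
ft_force: [0.6, 0.2, -1.4]
grip_width: 0.0596
grasp_force: 64.3
t 17.0667 p [ 0.6148 -0.2155  0.0384] yaw 55.84 tilt [ 4.e-04 -1.e-04 -1.e+00] w 0.0596 q [-0.34  0.67  0.16  1.06  0.    0.26]
.616,-.2145,.0228,56 turn 1 x [0.0, 0.0001, -0.0005]  shift 1 x [-0.0016, 0.0049, 0.052]
```

```bash
python3 -m inch '[[[0,0,0],[-0.002,0.005,0.035],1],[[0,0,0],[0,0,0.01],1],[[0,0,0],[0,0,0],1],[[0,0,0],[0,0,0],1]]'
python3 -m inch '[[[0,0,0],[0,0,0.006],1],[[0,0,0],[0,0,0],1],[[0,0,0],[0,0,0],1]]'
python3 -m inch '[[[0,0,0],[0,0,0.005],1],[[0,0,0],[0,0,0],1],[[0,0,0],[0,0,0],1]]'
```

```text
clock: 17.4
eef_pos: [0.616, -0.2145, 0.0249]
tool_rot: [0.294, 0.956, -0.0, 0.0]
ft_force: [-0.2, -0.3, -2.8]
grip_width: 0.0596
grasp_force: 64.3
clock: 17.65
eef_pos: [0.616, -0.2146, 0.0229]
tool_rot: [0.294, 0.956, 0.0, 0.0]
ft_force: [-0.2, 0.0, -0.9]
grip_width: 0.0598
grasp_force: 64.4
clock: 17.9
eef_pos: [0.616, -0.2146, 0.0229]
tool_rot: [0.294, 0.956, 0.0, 0.001]
ft_force: [-2.8, 0.5, 5.3]
grip_width: 0.0597
grasp_force: 65.0
```

```bash
python3 -m inch '[[[0,0,0],[0,0,-0.005],1],[[0,0,0],[0,0,0],-1],[[0,0,0],[0,0,0],-1],[[0,0,0],[0,0,0],-1],[[0,0,0],[0,0,0],-1],[[0,0,0],[0,0,-0.05],-1],[[0,0,0],[0,0,-0.13],-1],[[0,0,0],[0,0,-0.13],-1],[[0,0,0],[0,0,-0.13],-1],[[0,0,0],[0,0,0],-1]]'
python3 plan.py .456,.3145,.13,109 .456,.3145,.014,109
python3 - <<'E'
from h import *
from workcell import vision
T=vision.camera("top")
cv2.imwrite("pics/p3.png",cv2.resize(T["img"][140:290,130:330],None,fx=3.6,fy=3.6,interpolation=2)[:,:,::-1])
E
```

```text
clock: 18.73
eef_pos: [0.6205, -0.2162, 0.1646]
tool_rot: [0.294, 0.956, -0.0, 0.008]
ft_force: [2.2, -0.7, 1.5]
grip_width: 0.0851
grasp_force: 0.0
t 18.7333 p [ 0.6205 -0.2162  0.1646] yaw 55.83 tilt [ 0.0154 -0.0054 -0.9999] w 0.0851 q [-0.34  0.58  0.34  1.31 -0.    0.26]
.456,.3145,.13,109 turn 8 x [-0.0001, 0.0003, -0.0185]  shift 14 x [-0.0041, 0.1322, 0.0082]
.456,.3145,.014,109 turn 0 x [0.0, 0.0, 0.0]  shift 3 x [0.0, 0.0, 0.1289]
```

View pics/p3.png

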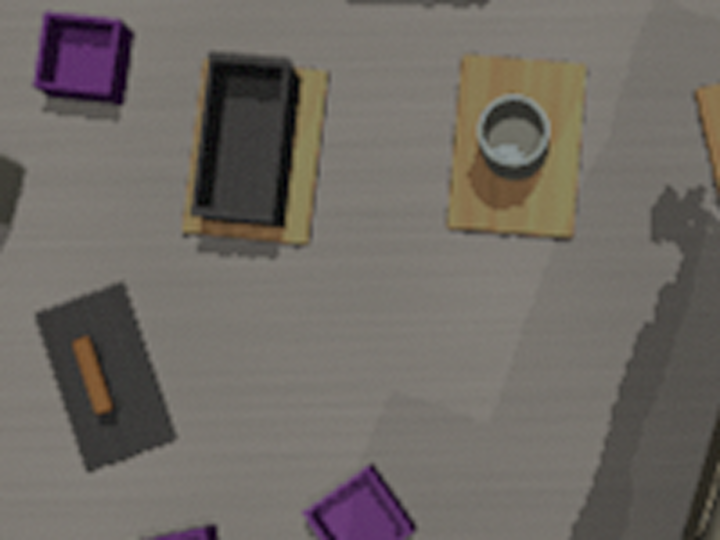

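```bash
python3 -m inch '[[[0,0,-0.0185],[0,0,0],-1],[[0,0,-0.0185],[0,0,0],-1],[[0,0,-0.0185],[0,0,0],-1],[[0,0,-0.0185],[0,0,0],-1],[[0,0,-0.0185],[0,0,0],-1],[[0,0,-0.0185],[0,0,0],-1],[[0,0,-0.0185],[0,0,0],-1],[[0,0,-0.0185],[0,0,0],-1],[[0,0,0],[-0.004,0.132,0],-1],[[0,0,0],[-0.004,0.132,0],-1]]'
python3 -m inch '[[[0,0,0],[-0.004,0.132,0],-1],[[0,0,0],[-0.004,0.132,0],-1],[[0,0,0],[-0.004,0.132,0],-1],[[0,0,0],[-0.004,0.132,0],-1],[[0,0,0],[-0.004,0.132,0],-1],[[0,0,0],[-0.004,0.132,0],-1],[[0,0,0],[-0.004,0.132,0],-1],[[0,0,0],[-0.004,0.132,0],-1],[[0,0,0],[-0.004,0.132,0.02],-1],[[0,0,0],[-0.004,0.132,0.04],-1]]'
python3 -m inch '[[[0,0,0],[-0.004,0.132,0.05],-1],[[0,0,0],[-0.004,0.12,0],-1],[[0,0,0],[0,0,0],-1],[[0,0,0],[0,0,0],-1]]'
python3 - <<'E'
from h import *
from workcell import vision
T=vision.camera("top")
f=lambda p:(np.array(p,float)+.5)/3.6-.5+[130,140]
print("loaf",plane(T,f([(294,62),(192,221),(243,141.5)]),.065));print("mould",plane(T,f([(514,130)]),.082))
q=plane(T,f([(36,315),(125,283),(175,437),(88,471)]),.004);print("lid",q.mean(0),np.degrees(np.arctan2(*(q[0]+q[1]-q[2]-q[3])[1::-1])));b=plane(T,f([(73,340),(87,336),(112,408),(97,415)]),.038);print("bar",b.mean(0),np.degrees(np.arctan2(*(b[0]+b[1]-b[2]-b[3])[1::-1])))
E
python3 plan.py .456,.3145,.014,109
```

```text
clock: 19.62
eef_pos: [0.5912, -0.1397, 0.1521]
tool_rot: [-0.164, 0.986, 0.0, -0.001]
ft_force: [-0.3, 1.2, 0.6]
grip_width: 0.0856
grasp_force: 0.0
clock: 20.45
eef_pos: [0.4734, 0.2411, 0.1367]
tool_rot: [-0.166, 0.986, 0.0, 0.001]
ft_force: [1.5, 0.8, 0.3]
grip_width: 0.0857
grasp_force: 0.0
clock: 20.78
eef_pos: [0.4499, 0.3121, 0.1202]
tool_rot: [-0.168, 0.986, -0.001, -0.001]
ft_force: [-0.5, -0.8, -0.7]
grip_width: 0.0852
grasp_force: 0.0
loaf [[0.68881241 0.15634176 0.065     ]
 [0.56919395 0.23284402 0.065     ]
 [0.62865015 0.19481936 0.065     ]]
mould [[ 0.62982305 -0.00906771  0.082     ]]
lid [0.45691186 0.31396994 0.004     ] 18.744241685378782
bar [0.45712146 0.31425101 0.038     ] 19.012834476677735
t 20.8333 p [0.4506 0.3109 0.1206] yaw 109.22 tilt [-0.0015 -0.0017 -1.    ] w 0.0852 q [ 0.6   0.41 -0.06  1.11 -0.    0.27]
.456,.3145,.014,109 turn 1 x [-0.0002, -0.0003, 0.0006]  shift 3 x [-0.007, 0.0019, 0.1184]
```

```bash
python3 -m inch '[[[0,0,0],[-0.023,0.003,0.1],-1],[[0,0,0],[0,0,0.1],-1],[[0,0,0],[0,0,0.1],-1],[[0,0,0],[0,0,0.049],-1],[[0,0,0],[0,0,0],-1],[[0,0,0],[0,0,0],-1],[[0,0,0],[0,0,0],1],[[0,0,0],[0,0,0],1],[[0,0,0],[0,0,0],1],[[0,0,0],[0,0,0],1]]'
python3 -m inch '[[[0,0,0],[0,0,0],1],[[0,0,0],[0,0,0],1],[[0,0,0],[0,0,0],1],[[0,0,0],[0,0,0],1]]'
python3 -m inch '[[[0,0,0],[0,0,-0.03],1],[[0,0,0],[0,0,-0.1],1],[[0,0,0],[0,0,-0.13],1],[[0,0,0],[0,0,-0.13],1],[[0,0,0],[0,0,-0.1],1],[[0,0,0],[0,0,0],1],[[0,0,0],[0,0,0],1]]'
python3 plan.py .630,.1955,.155,83.6 .630,.1955,.11,83.6
python3 - <<'E'
from h import *
from workcell import vision
S=vision.camera("scene")["img"][130:400,260:500]
cv2.imwrite("pics/p4.png",cv2.resize(S,None,fx=2.2,fy=2.2,interpolation=2)[:,:,::-1])
E
```

```text
clock: 21.67
eef_pos: [0.4587, 0.3144, 0.0184]
tool_rot: [-0.166, 0.986, 0.001, 0.001]
ft_force: [0.8, 0.3, 0.1]
grip_width: 0.039
grasp_force: 0.0
clock: 22.0
eef_pos: [0.4581, 0.3143, 0.0178]
tool_rot: [-0.166, 0.986, 0.0, 0.001]
ft_force: [-0.8, -0.3, 6.2]
grip_width: 0.0128
grasp_force: 59.2
clock: 22.58
eef_pos: [0.4588, 0.3147, 0.1664]
tool_rot: [-0.166, 0.986, 0.001, 0.002]
ft_force: [-0.2, 0.7, -2.5]
grip_width: 0.0127
grasp_force: 58.7
t 22.5833 p [0.4588 0.3147 0.1664] yaw 109.11 tilt [ 0.004   0.0027 -1.    ] w 0.0127 q [ 0.6   0.38  0.03  1.22 -0.    0.27]
.630,.1955,.155,83.6 turn 4 x [0.0001, 0.0002, 0.0177]  shift 6 x [-0.1019, -0.0552, 0.0064]
.630,.1955,.11,83.6 turn 0 x [0.0, 0.0, 0.0]  shift 2 x [0.0, 0.0, 0.075]
```

View pics/p4.png

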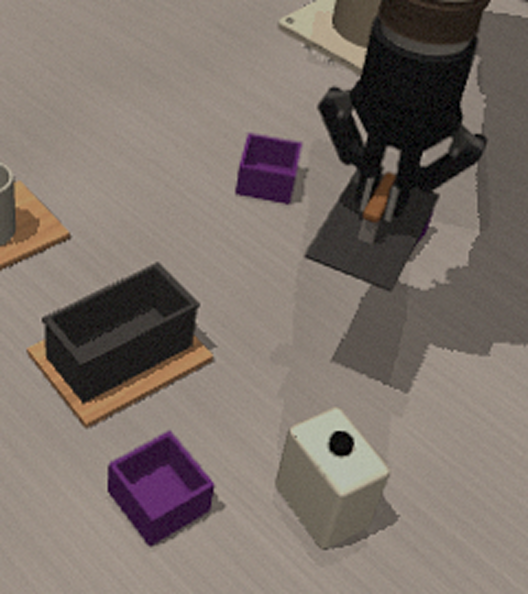

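```bash
python3 -m inch '[[[0,0,0.0177],[0,0,0],1],[[0,0,0.0177],[0,0,0],1],[[0,0,0.0177],[0,0,0],1],[[0,0,0.0177],[0,0,0],1],[[0,0,0],[-0.102,-0.055,0],1],[[0,0,0],[-0.102,-0.055,0],1],[[0,0,0],[-0.102,-0.055,0],1],[[0,0,0],[-0.102,-0.055,0],1],[[0,0,0],[-0.102,-0.055,0],1],[[0,0,0],[-0.102,-0.055,0],1]]'
python3 -m inch '[[[0,0,0],[0,0,0.07],1],[[0,0,0],[0,0,0.07],1],[[0,0,0],[0,0,0.06],1],[[0,0,0],[0,0,0],1],[[0,0,0],[0,0,0],1],[[0,0,0],[0,0,0],1]]'
python3 - <<'E'
from h import *
from workcell import vision
S=vision.camera("scene")
f=lambda p:(np.array(p,float)+.5)/2.2-.5+[260,130]
q=plane(S,f([(82,361),(45,320),(159,264),(200,303)]),.065);print(q,q.mean(0),np.degrees(np.arctan2(*(q[0]+q[1]-q[2]-q[3])[1::-1])))
E
python3 plan.py .630,.1955,.0828,83.6
```

```text
clock: 23.47
eef_pos: [0.6287, 0.1935, 0.1608]
tool_rot: [0.056, 0.998, -0.001, -0.003]
ft_force: [-0.1, 0.6, -1.0]
grip_width: 0.013
grasp_force: 58.7
clock: 23.97
eef_pos: [0.6288, 0.1952, 0.1036]
tool_rot: [0.056, 0.998, -0.0, -0.001]
ft_force: [0.7, -0.2, -1.2]
grip_width: 0.0127
grasp_force: 58.7
[[0.69503819 0.21709931 0.065     ]
 [0.69095684 0.16183079 0.065     ]
 [0.56749316 0.17453865 0.065     ]
 [0.57238267 0.23294436 0.065     ]] [0.63146771 0.19660328 0.065     ] -6.617447111947207
t 24.0167 p [0.6295 0.1955 0.1047] yaw 83.64 tilt [ 9.e-04  2.e-04 -1.e+00] w 0.0129 q [ 0.3   0.63  0.27  1.21 -0.    0.41]
.630,.1955,.0828,83.6 turn 1 x [0.0001, 0.0001, 0.0001]  shift 1 x [-0.0015, 0.0003, 0.0731]
```

```bash
python3 -m inch '[[[0,0,0],[-0.006,0.002,0.04],1],[[0,0,0],[0,0,0.025],1],[[0,0,0],[0,0,0],1],[[0,0,0],[0,0,0],1]]'
python3 -m inch '[[[0,0,0],[0,0,0.006],1],[[0,0,0],[0,0,0],1],[[0,0,0],[0,0,0],1]]'
python3 -m inch '[[[0,0,0],[0,0,0.005],1],[[0,0,0],[0,0,0],1],[[0,0,0],[0,0,0],1]]'
```

```text
clock: 24.35
eef_pos: [0.6306, 0.1955, 0.084]
tool_rot: [0.056, 0.998, -0.0, -0.001]
ft_force: [-0.5, 0.0, -1.8]
grip_width: 0.0125
grasp_force: 58.8
clock: 24.6
eef_pos: [0.631, 0.1955, 0.0829]
tool_rot: [0.056, 0.998, 0.0, 0.0]
ft_force: [-0.1, -0.2, -0.5]
grip_width: 0.0124
grasp_force: 58.8
clock: 24.85
eef_pos: [0.6311, 0.1956, 0.0829]
tool_rot: [0.056, 0.998, 0.0, 0.0]
ft_force: [-2.5, -1.1, 4.6]
grip_width: 0.0125
grasp_force: 59.6
```

Contact at the expected height; release, rise and back away for a look.

```bash
python3 -m inch '[[[0,0,0],[0,0,-0.004],1],[[0,0,0],[0,0,0],-1],[[0,0,0],[0,0,0],-1],[[0,0,0],[0,0,0],-1],[[0,0,0],[0,0,0],-1],[[0,0,0],[0,0,0],-1],[[0,0,0],[0,0,-0.05],-1],[[0,0,0],[0,0,-0.13],-1],[[0,0,0],[0,0,-0.13],-1],[[0,0,0],[0,0,-0.1],-1]]'
python3 -m inch '[[[0,0,0],[0.13,0,0],-1],[[0,0,0],[0.13,0,0],-1],[[0,0,0],[0.13,0,0],-1],[[0,0,0],[0.13,0.02,0],-1],[[0,0,0],[0.13,0.02,0],-1],[[0,0,0],[0.13,0.02,0],-1],[[0,0,0],[0.13,0.02,0],-1],[[0,0,0],[0,0,0],-1],[[0,0,0],[0,0,0],-1]]'
python3 - <<'E'
from h import *
from workcell import vision
T=vision.camera("top")["img"];S=vision.camera("scene")["img"]
cv2.imwrite("pics/p5.png",cv2.resize(T[130:290,130:390],None,fx=3,fy=3,interpolation=2)[:,:,::-1])
cv2.imwrite("pics/p6.png",cv2.resize(S[110:370,170:470],None,fx=2.3,fy=2.3,interpolation=2)[:,:,::-1])
E
```

```text
clock: 25.68
eef_pos: [0.6314, 0.1956, 0.2082]
tool_rot: [0.056, 0.998, 0.0, 0.001]
ft_force: [1.0, -0.4, 0.5]
grip_width: 0.0853
grasp_force: 0.0
clock: 26.43
eef_pos: [0.3609, 0.2501, 0.2059]
tool_rot: [0.054, 0.999, 0.0, 0.0]
ft_force: [0.6, 0.0, 1.0]
grip_width: 0.0853
grasp_force: 0.0
```

View pics/p5.png

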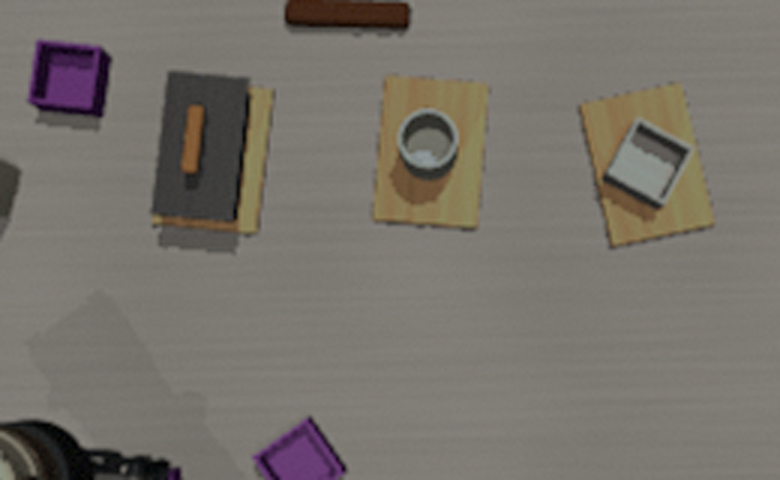

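View pics/p6.png

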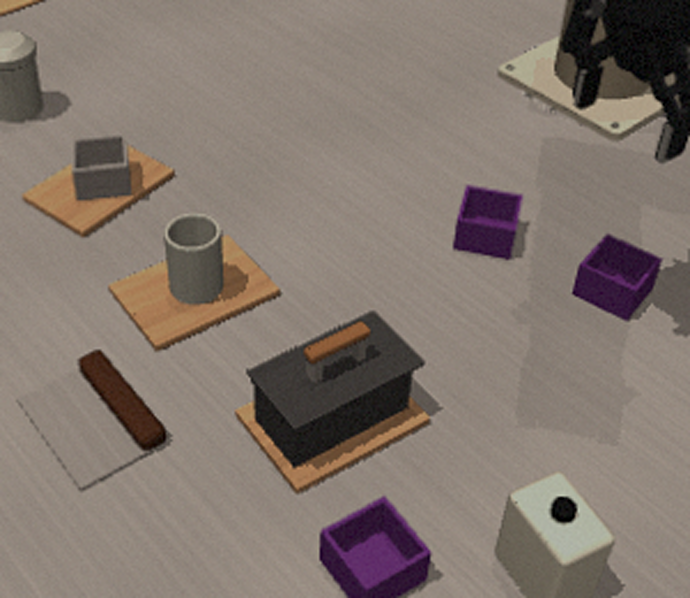

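```bash
python3 - <<'E'
from h import *
from workcell import vision
np.set_printoptions(precision=4,suppress=True)
T=vision.camera("top");S=vision.camera("scene")
f=lambda p:(np.array(p,float)+.5)/3-.5+[130,130]; g=lambda p:(np.array(p,float)+.5)/2.3-.5+[170,110]
l=[(168,72),(249,78),(237,221),(153,214)];q=plane(T,f(l),.069)
print("lid",q.mean(0),np.degrees(np.arctan2(*(q[0]+q[1]-q[2]-q[3])[1::-1])))
print("lid3",tri(T,f(l),S,g([(297,421),(248,373),(374,314),(424,360)])).mean(0))
print("mould",plane(T,f([(428,138)]),.082),tri(T,f([(428,138)]),S,g([(194,234)])))
s=[(638,118),(691,152),(660,207),(605,171)]
print("sq",plane(T,f(s),.05).mean(0),plane(S,g([(77,142),(126,139),(131,171),(75,173)]),.05).mean(0))
E
```

```text
lid [0.6297 0.1946 0.069 ] -5.272624762219348
lid3 [0.6291 0.1949 0.0689 0.0013]
mould [[ 0.6301 -0.0089  0.082 ]] [[ 0.63   -0.0084  0.0794  0.0015]]
sq [ 0.6101 -0.2091  0.05  ] [ 0.6122 -0.2051  0.05  ]
```

```bash
python3 plan.py .611,-.2075,.15,55.8
```

```text
t 26.6333 p [0.3638 0.2497 0.2056] yaw 83.55 tilt [ 9.e-04  3.e-04 -1.e+00] w 0.0852 q [ 0.6   0.14 -0.19  1.24 -0.    0.71]
.611,-.2075,.15,55.8 turn 4 x [0.0, 0.0, 0.0193]  shift 13 x [-0.1183, -0.0613, 0.0143]
```

```bash
python3 -m inch '[[[0,0,0.0193],[0,0,0],-1],[[0,0,0.0193],[0,0,0],-1],[[0,0,0.0193],[0,0,0],-1],[[0,0,0.0193],[0,0,0],-1],[[0,0,0],[-0.118,-0.061,0],-1],[[0,0,0],[-0.118,-0.061,0],-1],[[0,0,0],[-0.118,-0.061,0],-1],[[0,0,0],[-0.118,-0.061,0],-1],[[0,0,0],[-0.118,-0.061,0],-1],[[0,0,0],[-0.118,-0.061,0],-1]]'
python3 -m inch '[[[0,0,0],[-0.118,-0.061,0],-1],[[0,0,0],[-0.118,-0.061,0],-1],[[0,0,0],[-0.118,-0.061,0],-1],[[0,0,0],[-0.118,-0.061,0.03],-1],[[0,0,0],[-0.118,-0.061,0.05],-1],[[0,0,0],[-0.118,-0.061,0.05],-1],[[0,0,0],[-0.118,-0.061,0.05],-1],[[0,0,0],[0,0,0],-1],[[0,0,0],[0,0,0],-1],[[0,0,0],[0,0,0],-1]]'
python3 plan.py .611,-.2075,.023,55.8 .617,-.214,.023,55.8
```

```text
clock: 27.47
eef_pos: [0.4781, 0.0367, 0.2052]
tool_rot: [0.295, 0.956, 0.0, 0.0]
ft_force: [-0.0, -0.0, -0.7]
grip_width: 0.0855
grasp_force: 0.0
clock: 28.3
eef_pos: [0.608, -0.2045, 0.1511]
tool_rot: [0.295, 0.956, 0.0, -0.001]
ft_force: [-0.4, 1.1, 0.1]
grip_width: 0.0851
grasp_force: 0.0
t 28.3 p [ 0.608  -0.2045  0.1511] yaw 55.7 tilt [-0.0019  0.001  -1.    ] w 0.0851 q [-0.32  0.57  0.28  1.29  0.    0.27]
.611,-.2075,.023,55.8 turn 1 x [-0.0, -0.0003, -0.0003]  shift 4 x [-0.0035, -0.0007, 0.1068]
.617,-.214,.023,55.8 turn 0 x [0.0, 0.0, 0.0]  shift 1 x [-0.0287, -0.0067, 0.0]
```

```bash
python3 -m inch '[[[0,0,0],[-0.014,-0.003,0.1],-1],[[0,0,0],[0,0,0.12],-1],[[0,0,0],[0,0,0.12],-1],[[0,0,0],[0,0,0.085],-1],[[0,0,0],[0,0,0],-1],[[0,0,0],[0,0,0],0.6],[[0,0,0],[0,0,0],1],[[0,0,0],[0,0,0],1],[[0,0,0],[0,0,0],1],[[0,0,0],[0,0,0],1]]'
python3 -m inch '[[[0,0,0],[0,0,0],1],[[0,0,0],[0,0,0],1],[[0,0,0],[0,0,-0.02],1],[[0,0,0],[0,0,-0.02],1],[[0,0,0],[-0.025,-0.006,0],1],[[0,0,0],[0,0,0],1],[[0,0,0],[0,0,0],1]]'
python3 plan.py .617,-.214,.023,55.8
```

```text
clock: 29.13
eef_pos: [0.614, -0.207, 0.0289]
tool_rot: [0.294, 0.956, 0.0, 0.003]
ft_force: [-0.1, 1.4, 7.7]
grip_width: 0.059
grasp_force: 64.8
clock: 29.72
eef_pos: [0.6168, -0.2127, 0.0368]
tool_rot: [0.294, 0.956, -0.0, 0.0]
ft_force: [0.1, -0.5, -2.5]
grip_width: 0.0585
grasp_force: 64.1
t 29.7167 p [ 0.6168 -0.2127  0.0368] yaw 55.79 tilt [ 3.e-04 -1.e-04 -1.e+00] w 0.0585 q [-0.33  0.67  0.16  1.06 -0.    0.26]
.617,-.214,.023,55.8 turn 1 x [0.0, 0.0001, -0.0]  shift 1 x [-0.0031, -0.0032, 0.0461]
```

```bash
python3 -m inch '[[[0,0,0],[-0.003,-0.003,0.02],1],[[0,0,0],[0,0,0.005],1],[[0,0,0],[0,0,0],1],[[0,0,0],[0,0,0],1]]'
python3 -m inch '[[[0,0,0],[0,0,0.006],1],[[0,0,0],[0,0,0],1],[[0,0,0],[0,0,0],1]]'
python3 -m inch '[[[0,0,0],[0,0,0.005],1],[[0,0,0],[0,0,0],1],[[0,0,0],[0,0,0],1]]'
```

```text
clock: 30.05
eef_pos: [0.6165, -0.2136, 0.029]
tool_rot: [0.294, 0.956, -0.0, -0.0]
ft_force: [0.1, -0.7, 0.1]
grip_width: 0.0587
grasp_force: 64.3
clock: 30.3
eef_pos: [0.6165, -0.2136, 0.0289]
tool_rot: [0.294, 0.956, -0.0, 0.0]
ft_force: [-4.7, 0.8, 7.3]
grip_width: 0.0588
grasp_force: 65.0
clock: 30.55
eef_pos: [0.6165, -0.2136, 0.0289]
tool_rot: [0.294, 0.956, -0.0, 0.001]
ft_force: [-6.1, 0.4, 13.5]
grip_width: 0.0587
grasp_force: 65.7
```

```bash
python3 -m inch '[[[0,0,0],[0,0,-0.009],1],[[0,0,0],[0,0,0],-1],[[0,0,0],[0,0,0],-1],[[0,0,0],[0,0,0],-1],[[0,0,0],[0,0,0],-1],[[0,0,0],[0,0,-0.05],-1],[[0,0,0],[0,0,-0.13],-1],[[0,0,0],[0,0,-0.13],-1],[[0,0,0],[0,0,-0.13],-1],[[0,0,0],[0,0,0],-1]]'
python3 -m inch '[[[0,0,0],[0.12,-0.03,0],-1],[[0,0,0],[0.12,-0.03,0],-1],[[0,0,0],[0.12,-0.03,0],-1],[[0,0,0],[0.12,-0.07,0],-1],[[0,0,0],[0.12,-0.07,0],-1],[[0,0,0],[0.1,-0.09,0],-1],[[0,0,0],[0.1,-0.09,0],-1],[[0,0,0],[0,0,0],-1],[[0,0,0],[0,0,0],-1],[[0,0,0],[0,0,0],-1]]'
python3 - <<'E'
from h import *
from workcell import vision
T=vision.camera("top")["img"]
cv2.imwrite("pics/p7.png",cv2.resize(T[130:290,130:390],None,fx=3,fy=3,interpolation=2)[:,:,::-1])
E
```

```text
clock: 31.38
eef_pos: [0.6214, -0.215, 0.1705]
tool_rot: [0.294, 0.956, -0.0, 0.008]
ft_force: [2.1, -0.3, 1.0]
grip_width: 0.0853
grasp_force: 0.0
clock: 32.22
eef_pos: [0.3498, -0.1808, 0.1612]
tool_rot: [0.294, 0.956, -0.0, 0.001]
ft_force: [0.2, -0.4, 0.7]
grip_width: 0.0854
grasp_force: 0.0
```

View pics/p7.png

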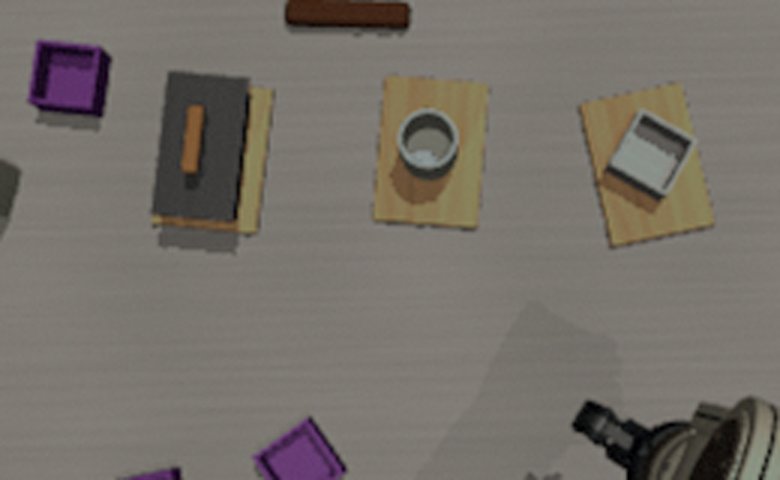

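```bash
python3 -m inch '[[[0,0,0],[0,0,0],-1],[[0,0,0],[0,0,0],-1]]'; python3 -c "
from workcell import workorder;print(workorder.job_done())"
```

```text
clock: 32.43
eef_pos: [0.3503, -0.1805, 0.1608]
tool_rot: [0.293, 0.956, -0.0, 0.0]
ft_force: [0.4, 0.0, -0.1]
grip_width: 0.0854
grasp_force: 0.0
the job is handed in; nothing more can be done
None
```

The job is handed in at 32.4 s, verdict not shown: the loaf tin, the round mould and the square tin measured within about 5 mm of their board centres, the lid within about 3 mm of the tin's centre, and the timer, shaker and scraper were not touched.

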